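# Hang the ear defenders on the swing-out arm

### The job

Swing the steel hanger arm on the plywood riser all the way out over the bench until it meets its stop, then hang the ear defenders on it by the headband, with one cup on each side of the arm. Lower them on to the arm, do not drop them, and leave them hanging still, clear of the bench. Leave the die set, the hose fitting and the spanner where they are.

Things in the scene. Friction and masses are not known exactly. Their poses are not given: they have to be found in the camera images.
- hanger_arm (a joint): Angle of the hanger arm, a round steel rod 10 mm thick on an upright pivot. 0 = folded back, pointing to the riser's left (+y at riser yaw 0); grows as the rod swings forward towards the robot (counter-clockwise from above); 1.571 = fully out at its stop, square to the riser's front edge. The pivot is stiff: about 1 N at the tip moves it, and it stays where left.
- hanger_pivot (a point): On the arm's pivot axis at the rod's centre line, 215 mm above the bench, 50 mm above the top of the plywood riser (a fixed shelf 165 mm high, 680 mm wide; its front edge is 25 mm in front of this axis). y axis: along the rod towards its tip; z up. A dark collar, radius 14 mm, reaches 17 mm above and below this point.
- hanger_tip (a point): On the rod's centre line at its free end, 165 mm from the pivot axis. A black ball of 10 mm radius sits on the end, its centre 7 mm further out, so it stands 5 mm higher than the rod's top. Axes as hanger_pivot.
- hanger_mid (a point): On the rod's centre line, 100 mm from the pivot axis: the middle of the stretch where things hang. The rod's top is 5 mm above it. Axes as hanger_pivot.
- ear_defenders_center (a point): Middle, half-way up, of rigid ear defenders (0.26 kg, grey cups, black padded headband) standing on their cups, headband up: 188 mm high, 170 wide over the cups (its y axis), 70 deep (x axis); z to the headband. Cups 92 mm high, 56 mm gap between cushions. The band is an arch in the yz plane, 32 mm wide along x, 14 thick at the crown, inner radius 58 mm about a centre 21 mm above this point.
- ear_defenders_band (a point): The underside of the headband's crown, 79.5 mm above ear_defenders_center; the crown's top is 14 mm higher. When the ear defenders hang properly this point rests on the top of the rod.
- die_set_top (a point): Bystander: a round crimping die set, black cage with steel segments, 110 mm across and 60 mm high, lying flat on the bench; this point is the middle of its upper face.
- hose_fitting_top (a point): Bystander: a turned steel hose fitting, 34 mm across and 72 mm high, standing on the bench; this point is its top.
- spanner_grip (a point): Bystander: a steel open-ended spanner 190 mm long lying flat on the bench; this point is on its handle, x axis along it.
Not all that is in view belongs to the job. What is shaped like the part that bears ear_defenders_center but green is not meant.

How it is judged:
By the outcome, as a careful person would: the job done as asked, in the order asked, and still so for the second after the job is handed in, with the robot touching nothing.
It also fails if it takes over 69 s, if anything falls off the work surface, if the arm or the gripper's body presses on something with over 40 N, if the wrist force passes 120 N, or if a joint passes its speed limit or range.

### The arm

A 7-joint arm with a two-finger parallel gripper is mounted at the origin on the work surface. World frame = base frame: x ahead of the robot, y to its left, z up, the work surface at z = 0. Lengths are in m, angles in rad, forces in N, time in s.
With the tool pointing down it reaches from about 0.35 to 0.9 m from the base axis. Payload 8.1 kg.
Tool frame: the origin (TCP) lies at the very end of the fingers, on their centre line; the grasp point (between the pads) lies 19 mm behind it (arm.tcp_to_grasp is the z of the grasp point in the tool frame, in m); z points along the fingers, y is the line along which they close (so a half turn about z gives the same grasp; the last joint's range is limited). The gripper opens to 92 mm and grips with 3 to 60 N. Pads are 19 mm wide; open, the fingers measure 130 mm over their backs; the gripper's body (75 mm by 190 mm) begins 47 mm behind the grasp point.
Start: joints at [1.009, 0.434, 0.025, 1.573, -0.012, 1.134, -0.075], TCP at [0.277, -0.56, 0.227] pointing down, gripper open.
Joint ranges: [-2.62, 2.62], [-0.44, 2.09], [-1.27, 1.32], [0.08, 2.57], [-1.32, 4.46], [0.12, 2], [-2.74, 2.74]. Speed limits (rad/s): [2.22, 2.22, 3.01, 3.01, 3.14, 3.14, 3.14].

### API

Orientations are given as a rotation vector (axis times angle).
In Python, from cell import readout, vision, sign_off, arm gives the robot as it stands. The module is installed in compiled form; this text tells all that it offers.
- The arm moves only by the shell command python3 -m creep 'ROWS' [FORCE]. ROWS is JSON, a list of rows, each a list of 5 numbers: the shift along the tool's x, y, z in units of 4 cm (1.0 is 4 cm), then the turn about the tool's z in units of 4 degrees (1.0 is 4 degrees), then the opening, from 0 (shut) to 1 (fully open). A call has 1 to 12 rows; each row shifts and turns the commanded pose from where the row before left it, along the tool's axes as they then stand; what a row does not reach is not made up. A row lasts 1/8 s, in which the tool goes at most 62.5 mm and 10.7 degrees, less where a joint would pass 70% of its speed; a pose out of reach is approached as far as the arm can. A call with a number of a shift or a turn outside -1 to 1 is refused whole. A call with a gripper value outside its range is refused whole. The fingers move at their own pace and stop on an object; FORCE is the grip in N (left out, the last holds). Time passes only in rows, so rows that do not move let the fingers close. It gives the time, the measured TCP pose, the force, the opening and the grip force at its end, in the units of the state.
- readout.observe(): the state, without advancing time (a new reading comes with each control period).
- vision.get_image(name): name is "scene" or "side" or "wrist"; returns a dict with "pixels" (400x640x3 uint8, blue, green, red), "z_map" (400x640 float32, m along the optical axis (not along the pixel's ray), 0 where there is no reading), "camera_matrix" (3x3 intrinsics, pixels), "position" and "rotation" of the camera in the world. Camera axes: x right, y up, looking along -z (the intrinsics and any distortion apply to the point x, -y, -z); pixel columns grow to the right and rows downward; lengths in m; the calibration is good to about 2 mm. A picture is of the moment at which its call begins.
- sign_off(): hands the job in; it is judged then, once.
The state is a dict: "clock": time; "joints": joint angles; "dq": joint speeds; "joint_efforts": joint torques, N m; "position": TCP position; "ee_rot": TCP orientation; "force": force on the tool from outside, world axes, zero at the start; "ft_torque": the same for the moment, N m; "width": opening from 0.0 (shut) to 1.0 (fully open); "gripper_force": force on a finger pad.
Only numpy, scipy, OpenCV 4.12 (cv2) and the standard library are available. Lean on these libraries where they do the work, as an engineer would, in place of code of your own. Each camera call takes 0.05 s, during which the arm holds its last target. There are 200 camera calls.

## Working session

There is one attempt and no reset: what is moved stays moved. The work goes in short steps, Python scripts to look and compute and a shell command to move; the robot and the scene stay as the last step left them, time stands still between calls to the robot, and variables do not carry over. Pictures are saved under pics/ and viewed, at most 10 in all, crops included, and the job is handed in when it is done.

```bash
mkdir -p pics; cat > h.py <<'E'
import numpy as np, cv2
from cell import readout, vision
def grab(n,f):
    d=vision.get_image(n); np.savez(f'pics/{f}.npz',**d); cv2.imwrite(f'pics/{f}.png',d['pixels']); return d
def pts(d):
    K=d['camera_matrix']; z=d['z_map']; v,u=np.mgrid[:z.shape[0],:z.shape[1]]
    c=np.stack([(u-K[0,2])/K[0,0]*z,-(v-K[1,2])/K[1,1]*z,-z],-1)
    R=np.array(d['rotation']); 
    if R.shape!=(3,3): R=cv2.Rodrigues(R)[0]
    return c@R.T+np.array(d['position'])
E
python3 - <<'E'
from h import *
for n in('scene','side'):
    d=grab(n,n+'0'); print(d['position'],{k:np.shape(v) for k,v in d.items()})
print(readout.observe())
E
```

```text
[1.00566246 0.31437759 1.20959755] {'pixels': (400, 640, 3), 'z_map': (400, 640), 'camera_matrix': (3, 3), 'position': (3,), 'rotation': (3,)}
[0.39789684 0.63738894 0.77102345] {'pixels': (400, 640, 3), 'z_map': (400, 640), 'camera_matrix': (3, 3), 'position': (3,), 'rotation': (3,)}
{'clock': 0.1, 'joints': array([ 1.00941664,  0.43512749,  0.02496414,  1.57400234, -0.01161045,
        1.13396925, -0.0751081 ]), 'dq': array([ 3.14061244e-03, -1.48267516e-03, -3.81113888e-04, -1.47602101e-03,
        9.23170983e-06, -1.43115773e-03, -7.96583099e-04]), 'joint_efforts': array([ 3.68380235e-03, -6.69120884e+01,  9.88332890e-01, -3.15141499e+01,
       -6.04493427e-02,  3.74441931e-02,  8.11340260e-05]), 'position': array([ 0.27654768, -0.55998989,  0.22604082]), 'ee_rot': array([-3.05806352e+00, -7.13939136e-01,  6.53771249e-04]), 'force': array([ 1.20998267,  0.04169908, -0.75157542]), 'ft_torque': array([ 0.00407558, -0.03207272, -0.02197298]), 'gripper_force': 0.0, 'width': 1.0007783289059005}
```

View pics/scene0.png

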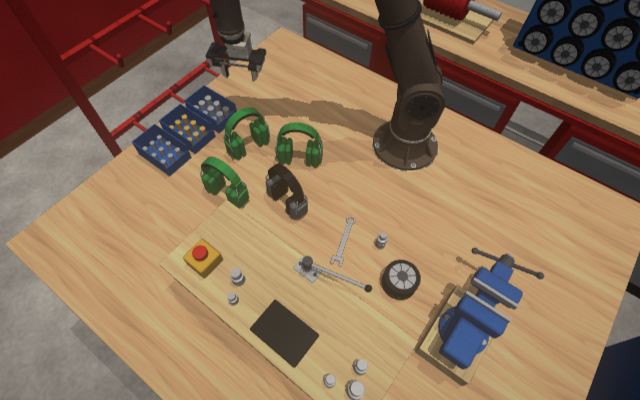

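View pics/side0.png

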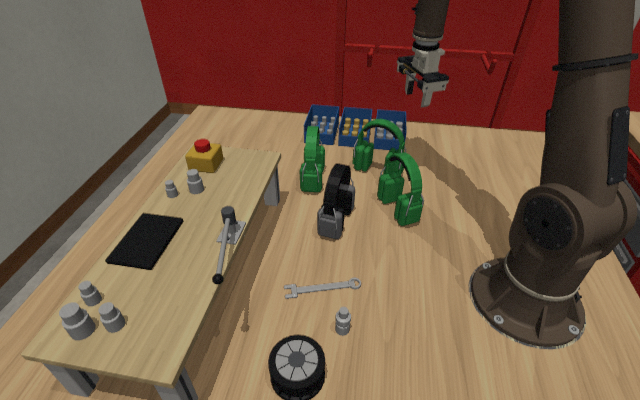

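The scene view shows four ear defenders: green at (247,133), (299,146) and (225,182), and one black and grey at (288,190). The black and grey one fits the description. The hanger pivot is at (307,264) and the tip ball at (368,288). The spanner is at (343,240), the fitting at (382,240) and the die set at (401,279).

```bash
python3 - <<'E'
from h import *
ims=[]
for n,(x0,y0) in (('scene0',(190,90)),('side0',(270,110))):
    d=dict(np.load(f'pics/{n}.npz')); P=pts(d); b=d['pixels'].astype(int)
    ims.append(cv2.resize(d['pixels'][y0:y0+140,x0:x0+160],(400,350),interpolation=cv2.INTER_CUBIC))
    u0,u1,v0,v1=(258,315,158,225) if n=='scene0' else (312,362,158,242)
    m=np.zeros(P.shape[:2],bool); m[v0:v1,u0:u1]=1
    g=(b.max(2)-b.min(2)<25); 
    q=P[m&g&(P[...,2]>.02)]
    print(n,len(q),'zmax',q[:,2].max())
    t=q[q[:,2]>.165]; c=t.mean(0); w,V=np.linalg.eigh(np.cov(t[:,:2].T)); print('top',c,w**.5,V[:,1],np.degrees(np.arctan2(V[1,1],V[0,1])))
    rect=cv2.minAreaRect(q[:,:2].astype(np.float32)); print('rect',rect)
    rect=cv2.minAreaRect(q[q[:,2]>.12][:,:2].astype(np.float32)); print('band',rect)
    pp={'scene0':dict(piv=(307,260),tip=(368,288),mid=(340,279),die=(401,276),fit=(382,236),sp=(343,240)),'side0':dict(piv=(229,212),tip=(218,278),mid=(225,245),die=(299,360),fit=(344,312),sp=(322,289))}[n]
    for k,(u,v) in pp.items(): print(k,np.nanmedian(P[v-1:v+2,u-1:u+2].reshape(-1,3),0).round(3))
    # green objects
    G=(b[...,1]>b[...,2]+25)&(b[...,1]>b[...,0]+25)&(P[...,2]>.1)
    k,l=cv2.connectedComponents(G.astype(np.uint8))
    for i in range(1,k):
        if (l==i).sum()>60: q=P[l==i]; print('green',q.mean(0).round(3),q.min(0).round(3),q.max(0).round(3))
    # rod points
    R=P[(P[...,2]>.195)&(P[...,2]<.26)&(P[...,0]>.3)&(np.abs(P[...,1])<.4)]
    print('rod',len(R),R.min(0).round(3),R.max(0).round(3))
cv2.imwrite('pics/crop0.png',np.hstack(ims))
E
```

```text
scene0 1195 zmax 1.2095975478932108
top [ 0.48838858 -0.18746501  0.1823992 ] [0.01657155 0.04882233] [0.60173688 0.79869439] 53.00560570987856
rect ((0.7037010192871094, -0.015942037105560303), (0.8816074728965759, 0.15470990538597107), 37.61476516723633)
band ((0.707551121711731, 0.05483296513557434), (0.784355103969574, 0.098600834608078), 48.208831787109375)
piv [0.689 0.054 0.23 ]
tip [0.652 0.223 0.221]
mid [0.606 0.12  0.   ]
die [0.504 0.268 0.062]
fit [0.428 0.152 0.07 ]
sp [0.486 0.047 0.005]
green [ 0.4   -0.472  0.178] [ 0.32  -0.508  0.123] [1.006 0.314 1.21 ]
green [ 0.309 -0.27   0.178] [ 0.261 -0.349  0.12 ] [1.006 0.314 1.21 ]
green [ 0.584 -0.362  0.172] [ 0.565 -0.44   0.122] [1.006 0.314 1.21 ]
rod 1799 [ 0.644 -0.225  0.195] [0.894 0.35  0.24 ]
side0 1866 zmax 0.7710234532713589
top [ 0.48201225 -0.17391702  0.1825013 ] [0.01192827 0.05041854] [-0.03746506  0.99929794] 92.14709233266787
rect ((0.42367279529571533, 0.14879459142684937), (0.11460579931735992, 0.9718132019042969), 9.74567985534668)
band ((0.45735839009284973, 0.18781882524490356), (0.0647401288151741, 0.9046570062637329), 3.4410998821258545)
piv [0.681 0.061 0.232]
tip [0.645 0.226 0.224]
mid [0.664 0.142 0.22 ]
die [0.494 0.271 0.065]
fit [0.42  0.156 0.073]
sp [0.482 0.054 0.007]
green [ 0.321 -0.333  0.159] [ 0.256 -0.505  0.1  ] [0.448 0.637 0.771]
green [ 0.578 -0.342  0.16 ] [ 0.398 -0.458  0.1  ] [0.598 0.637 0.771]
rod 2695 [ 0.639 -0.223  0.195] [0.892 0.351 0.241]
```

View pics/crop0.png

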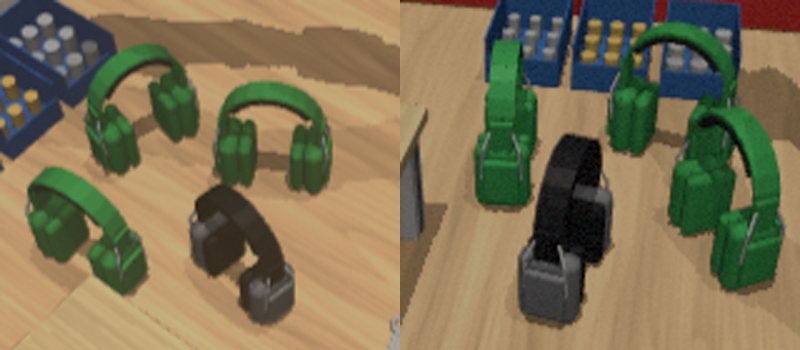

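The crop confirms it: the black band with grey cups is at scene (288,190), or side (338,200), and the other three are green all over. Next I fit its pose, the riser yaw and the rod.

```bash
cat >> h.py <<'E'
def fit_ed(d,box):
    P=pts(d); b=d['pixels'].astype(int); u0,u1,v0,v1=box
    m=np.zeros(P.shape[:2],bool); m[v0:v1,u0:u1]=1
    return P[m&(b.max(2)-b.min(2)<25)&(d['z_map']>0)&(P[...,2]>.02)&(P[...,2]<.5)]
E
python3 - <<'E'
from h import *
for n,box in (('scene0',(258,315,158,225)),('side0',(312,362,158,242))):
    d=dict(np.load(f'pics/{n}.npz')); P=pts(d); q=fit_ed(d,box)
    print(n,len(q),q[:,2].max())
    for lo in(.165,.178):
        t=q[q[:,2]>lo]; w,V=np.linalg.eigh(np.cov(t[:,:2].T)); print(lo,len(t),cv2.minAreaRect(t[:,:2].astype(np.float32)),t.mean(0).round(4),np.degrees(np.arctan2(V[1,1],V[0,1])))
    print('foot',cv2.minAreaRect(q[:,:2].astype(np.float32)))
    ok=d['z_map']>0
    T=P[ok&(abs(P[...,2]-.165)<.006)&(P[...,0]>.5)&(P[...,0]<1)&(abs(P[...,1])<.5)]
    # front edge: min x per y bin
    ys=np.arange(-.2,.33,.02); e=[]
    for y in ys:
        s=T[abs(T[:,1]-y)<.005]
        if len(s)>5: e.append((y,np.percentile(s[:,0],3)))
    e=np.array(e); p=np.polyfit(e[:,0],e[:,1],1); r=e[:,1]-np.polyval(p,e[:,0]); k=abs(r)<.008; p=np.polyfit(e[k,0],e[k,1],1)
    print('edge x=%.4f*y+%.4f'%tuple(p),k.sum(),len(k)); print('edge ends',T[:,1].min(),T[:,1].max())
    R=P[ok&(P[...,2]>.205)&(P[...,2]<.25)&(P[...,0]>.6)&(P[...,0]<.72)&(P[...,1]>.02)&(P[...,1]<.26)]
    print('rod',cv2.minAreaRect(R[:,:2].astype(np.float32)), cv2.fitLine(R[R[:,1]>.09][:,:2].astype(np.float32),cv2.DIST_HUBER,0,.01,.01).ravel())
    c=R[(R[:,1]<.085)]; print('collar',c.min(0).round(3),c.max(0).round(3))
E
```

```text
scene0 1194 0.1902249774248268
0.165 289 ((0.483908087015152, -0.19235342741012573), (0.10620050132274628, 0.03342248499393463), 79.30213165283203) [ 0.4866 -0.1892  0.1788] 80.28321165300963
0.178 170 ((0.48361343145370483, -0.19599449634552002), (0.07582862675189972, 0.031213901937007904), 79.35565948486328) [ 0.4849 -0.1937  0.1833] 81.80703757415377
foot ((0.4280300736427307, -0.17411863803863525), (0.16555312275886536, 0.20179344713687897), 72.9677505493164)
edge x=0.0225*y+0.6720 25 27
edge ends -0.44089986651587426 0.4999037435324335
rod ((0.6743715405464172, 0.1375257670879364), (0.02690557762980461, 0.19452562928199768), 11.17842960357666) [ 0.216472   -0.97628886  0.665758    0.16749357]
collar [0.678 0.041 0.205] [0.704 0.085 0.236]
side0 1865 0.19150855412214762
0.165 325 ((0.4809134304523468, -0.19222640991210938), (0.09830073267221451, 0.03143318369984627), 78.62723541259766) [ 0.4823 -0.1764  0.1807] 73.89100825473784
0.178 207 ((0.4808560311794281, -0.1931738555431366), (0.07218282669782639, 0.03129543736577034), 79.55199432373047) [ 0.4811 -0.1854  0.1857] 74.72384309144564
foot ((0.48564761877059937, -0.2219819575548172), (0.11251012235879898, 0.22292952239513397), 11.213408470153809)
edge x=0.0229*y+0.6641 26 27
edge ends -0.4333508264696794 0.3944839218903495
rod ((0.6699104309082031, 0.13704362511634827), (0.026521675288677216, 0.1945512443780899), 11.524903297424316) [ 0.2215524  -0.97514844  0.65784997  0.1769234 ]
collar [0.673 0.042 0.206] [0.699 0.083 0.236]
```

```bash
cat >> h.py <<'E'
def go(x,y,z,yaw):
    s=readout.observe(); R=cv2.Rodrigues(np.array(s['ee_rot']))[0]; now=np.degrees(np.arctan2(R[1,0],R[0,0]))
    a=np.radians(yaw); X=np.array([np.cos(a),np.sin(a),0]); Y=np.array([np.sin(a),-np.cos(a),0]); D=np.array([x,y,z])-s['position']
    print('t',s['clock'],'pos',s['position'].round(4),'yaw',now.round(2),'F',s['force'].round(1),'w',round(s['width'],3),'tilt',R[:,2].round(3))
    print('turn units',round((now-yaw)/4,3),'then tool units at goal yaw',[round(float(v)/.04,3) for v in (D@X,D@Y,-D[2])])
E
python3 -m creep '[[0,0,-0.45,0.85,0],[0,0,-0.45,0.85,0],[0,0,-0.45,0.85,0],[0,0,-0.45,0.85,0]]' 40
python3 -m creep '[[0.59,-0.66,0,0,0],[0.59,-0.66,0,0,0],[0.59,-0.66,0,0,0],[0.59,-0.66,0,0,0],[0.59,-0.66,0,0,0],[0.59,-0.66,0,0,0],[0.59,-0.66,0,0,0],[0.59,-0.66,0,0,0],[0.59,-0.66,0,0,0],[0.59,-0.66,0,0,0],[0.59,-0.66,0,0,0],[0.59,-0.66,0,0,0]]'
python3 -c "
from h import *
go(.692,.18,.195,12.65)"
```

```text
clock: 0.6
position: [0.2766, -0.5601, 0.2988]
ee_rot: [-3.122, -0.344, 0.001]
force: [-0.7, -0.3, -0.9]
width: 0.615
gripper_force: 0.0
clock: 2.1
position: [0.4837, -0.188, 0.2984]
ee_rot: [-3.122, -0.347, 0.001]
force: [0.7, -0.3, -0.3]
width: 0.005
gripper_force: 0.0
t 2.1 pos [ 0.4837 -0.188   0.2984] yaw 12.68 F [ 0.7 -0.3 -0.3] w 0.005 tilt [-0.001  0.    -1.   ]
turn units 0.008 then tool units at goal yaw [7.096, -7.837, 2.586]
```

```bash
python3 -m creep '[[0.71,-0.78,0,0,0],[0.71,-0.78,0,0,0],[0.71,-0.78,0,0,0],[0.71,-0.78,0,0,0],[0.71,-0.78,0,0,0],[0.71,-0.78,0,0,0],[0.71,-0.78,0,0,0],[0.71,-0.78,0,0,0],[0.71,-0.78,0,0,0],[0.71,-0.78,0,0,0],[0,0,0,0,0]]'
python3 -c "
from h import *
go(.692,.18,.195,12.65)
grab('side','side1');grab('wrist','wrist1')"
```

```text
clock: 3.48
position: [0.6918, 0.1819, 0.2969]
ee_rot: [-3.12, -0.354, 0.004]
force: [-0.1, -0.1, -0.4]
width: 0.002
gripper_force: 0.0
t 3.475 pos [0.6918 0.1819 0.2969] yaw 12.96 F [-0.1 -0.1 -0.4] w 0.002 tilt [-0.003  0.002 -1.   ]
turn units 0.078 then tool units at goal yaw [-0.005, 0.048, 2.547]
```

View pics/side1.png

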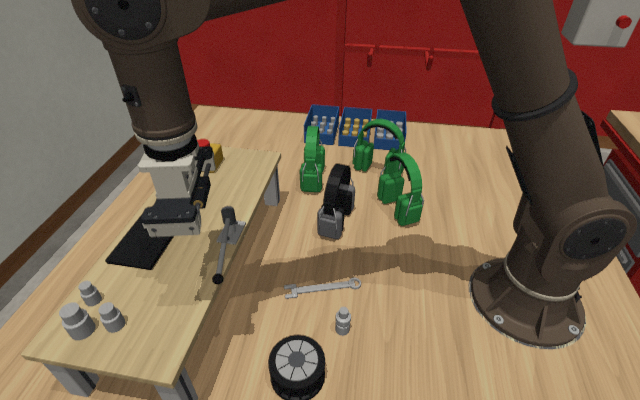

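The closed gripper is at (175,225), behind the rod, which runs from (228,215) to (218,278). It is clear, so I lower it and begin the push.

```bash
python3 -m creep '[[0,0,0.64,0,0],[0,0,0.64,0,0],[0,0,0.64,0,0],[0,0,0.63,0,0],[0,0,0,0,0]]'
python3 -m creep '[[-0.2,0,0,0,0],[-0.2,0,0,0,0],[-0.21,0.01,0,-1,0],[-0.21,0.01,0,-1,0],[-0.21,0.01,0,-1,0],[-0.21,0.01,0,-1,0]]'
python3 -m creep '[[-0.21,0.01,0,-1,0],[-0.21,0.01,0,-1,0],[-0.21,0.01,0,-1,0],[-0.21,0.01,0,-1,0],[-0.21,0.01,0,-1,0],[-0.21,0.01,0,-1,0]]'
python3 -c "
from h import *
go(.57,.08,.195,88.7)"
```

```text
clock: 4.2
position: [0.6908, 0.1752, 0.1949]
ee_rot: [3.121, 0.344, -0.006]
force: [-0.4, 0.3, 0.1]
width: 0.006
gripper_force: 0.0
clock: 4.95
position: [0.6451, 0.1625, 0.1982]
ee_rot: [-3.042, -0.782, -0.004]
force: [0.8, 0.8, 0.3]
width: 0.003
gripper_force: 0.7
clock: 5.7
position: [0.6073, 0.1294, 0.1981]
ee_rot: [2.813, 1.398, 0.003]
force: [-0.7, 1.0, -0.2]
width: 0.006
gripper_force: 0.8
t 5.7 pos [0.6073 0.1294 0.1981] yaw 52.86 F [-0.7  1.  -0.2] w 0.006 tilt [ 0.002  0.001 -1.   ]
turn units -8.96 then tool units at goal yaw [-1.256, -0.905, 0.077]
```

```bash
python3 -m creep '[[-0.2,0,0,-1,0],[-0.2,0,0,-1,0],[-0.2,0,0,-1,0],[-0.2,0,0,-1,0],[-0.2,0,0,-1,0],[-0.2,0,0,-1,0],[-0.2,0,0,-1,0]]'
python3 -m creep '[[-0.2,0,0,-1,0],[-0.2,0,0,-1,0]]'
python3 -m creep '[[-0.1,0,0,0,0],[-0.1,0,0,0,0]]'
python3 -c "
from h import *
go(.57,.08,.195,88.7)"
```

```text
clock: 6.58
position: [0.5834, 0.079, 0.1979]
ee_rot: [2.391, 2.037, 0.002]
force: [-1.4, 2.1, -0.1]
width: 0.006
gripper_force: 0.8
clock: 6.82
position: [0.5812, 0.072, 0.1983]
ee_rot: [-2.232, -2.201, -0.016]
force: [1.7, 38.2, -10.6]
width: 0.007
gripper_force: 18.9
clock: 7.08
position: [0.5812, 0.0719, 0.1985]
ee_rot: [-2.224, -2.202, -0.028]
force: [4.7, 52.0, -15.7]
width: 0.004
gripper_force: 25.7
t 7.075 pos [0.5812 0.0719 0.1985] yaw 89.44 F [  4.7  52.  -15.7] w 0.004 tilt [ 0.004  0.021 -1.   ]
turn units 0.185 then tool units at goal yaw [0.197, -0.283, 0.087]
```

It is against the stop: the force rose to 52 N with no further motion. I back off, rise and measure the rod.

```bash
python3 -m creep '[[0.3,0,0,0,0],[0.6,0,0,0,0],[0,0,-0.8,0,0],[0,0,-0.8,0,0],[0,0,-0.8,0,0.5],[0,0,-0.8,0,0.5],[-1,-0.3,0,0.2,0.6],[-1,-0.3,0,0.5,0.6],[-1,-0.3,0,0.5,0.6],[-1,-0.3,0,0.5,0.6],[-1,-0.3,0,0.5,0.6]]'
python3 - <<'E'
from h import *
go(.482,-.195,.30,79.3)
for n in('scene','side'):
    d=grab(n,n+'2'); P=pts(d); ok=d['z_map']>0
    R=P[ok&(P[...,2]>.205)&(P[...,2]<.25)&(P[...,0]>.49)&(P[...,0]<.72)&(P[...,1]>.02)&(P[...,1]<.11)]
    print(n,len(R),'rod',cv2.minAreaRect(R[:,:2].astype(np.float32)),R.min(0).round(3),R.max(0).round(3),cv2.fitLine(R[R[:,0]<.65][:,:2].astype(np.float32),cv2.DIST_HUBER,0,.01,.01).ravel())
E
```

```text
clock: 8.45
position: [0.5067, -0.1051, 0.3258]
ee_rot: [2.408, 2.014, 0.001]
force: [-0.4, -0.3, -1.3]
width: 0.596
gripper_force: 0.0
t 8.45 pos [ 0.5067 -0.1051  0.3258] yaw 79.81 F [-0.4 -0.3 -1.3] w 0.596 tilt [ 0.002 -0.001 -1.   ]
turn units 0.127 then tool units at goal yaw [-2.322, -0.189, 0.644]
scene 327 rod ((0.6070877909660339, 0.05514748394489288), (0.19368167221546173, 0.027259686961770058), 0.09405948966741562) [0.51  0.042 0.207] [0.704 0.069 0.235] [ 0.9996598  -0.02608389  0.546249    0.05986095]
side 609 rod ((0.6031606793403625, 0.05501553788781166), (0.1939229667186737, 0.02822456695139408), 0.3602880537509918) [0.506 0.041 0.205] [0.7   0.07  0.236] [ 0.99949056 -0.03191565  0.5736961   0.05963991]
```

View pics/scene2.png

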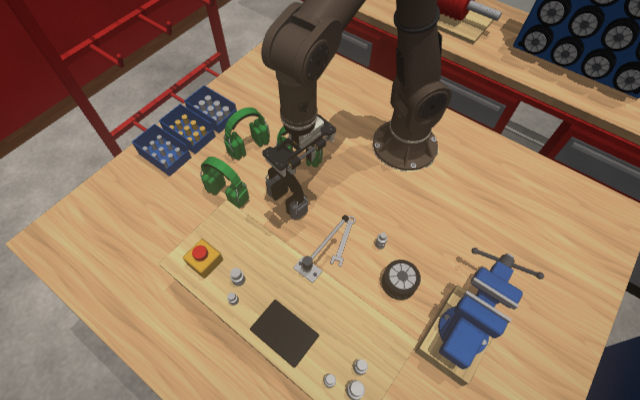

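The rod now points out, from (307,262) to the ball at (348,218). Mid is at about (0.590, 0.0585) with yaw −1.6°. Next I grasp the crown.

```bash
python3 -m creep '[[-0.78,-0.06,0,0.13,0.65],[-0.77,-0.06,0,0,0.65],[-0.77,-0.06,0.4,0,0.65],[0,0,0.7,0,0.65],[0,0,0.7,0,0.65],[0,0,0.6,0,0.65],[0,0,0,0,0.65]]'
python3 - <<'E'
from h import *
go(.482,-.195,.175,79.3)
d=grab('side','side3');c=cv2.resize(d['pixels'][100:260,260:450],(665,560),interpolation=cv2.INTER_CUBIC);cv2.imwrite('pics/c3.png',c)
E
```

```text
clock: 9.43
position: [0.4827, -0.1932, 0.2281]
ee_rot: [-2.416, -2.006, 0.002]
force: [-0.4, -0.5, 1.2]
width: 0.651
gripper_force: 0.0
t 9.425 pos [ 0.4827 -0.1932  0.2281] yaw 79.41 F [-0.4 -0.5  1.2] w 0.651 tilt [-0.002  0.    -1.   ]
turn units 0.027 then tool units at goal yaw [-0.047, -0.009, 1.328]
```

View pics/c3.png

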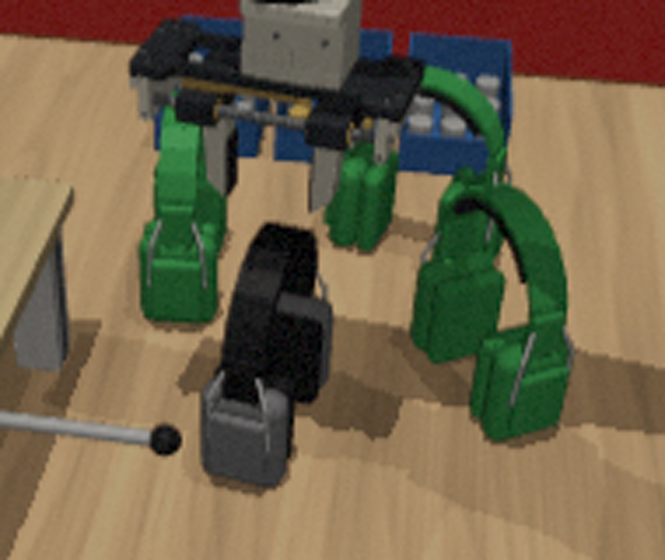

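The fingers at crop (222,160) and (322,185) straddle the black crown at about (285,240). I descend and grip.

```bash
python3 -m creep '[[-0.04,0,0.45,0,0.65],[0,0,0.45,0,0.65],[0,0,0.42,0,0.65],[0,0,0,0,0.65]]'
python3 -m creep '[[0,0,0,0,0.3],[0,0,0,0,0.2],[0,0,0,0,0.1],[0,0,0,0,0],[0,0,0,0,0],[0,0,0,0,0]]' 45
python3 -c "
from h import *
go(.482,-.195,.175,79.3)"
```

```text
clock: 9.98
position: [0.4831, -0.1953, 0.1757]
ee_rot: [-2.417, -2.006, 0.001]
force: [-0.3, -1.0, 0.7]
width: 0.65
gripper_force: 0.0
clock: 10.72
position: [0.4834, -0.1955, 0.1763]
ee_rot: [2.418, 2.006, -0.0]
force: [-1.5, -0.0, 6.1]
width: 0.34
gripper_force: 45.0
t 10.725 pos [ 0.4834 -0.1955  0.1763] yaw 79.36 F [-1.5 -0.   6.1] w 0.34 tilt [ 0. -0. -1.]
turn units 0.016 then tool units at goal yaw [0.006, -0.038, 0.031]
```

```bash
python3 -m creep '[[0,0,-0.3,0,0],[0,0,-0.5,0,0],[0,0,-0.7,0,0],[0,0,-0.7,-0.4,0],[0,0,-0.7,-0.4,0],[0,0,-0.7,-0.4,0],[0,0,-0.7,-0.4,0],[0,0,-0.7,-0.4,0],[0,0,-0.7,-0.26,0],[0,0,-0.5,0,0],[0,0,-0.2,0,0],[0,0,0,0,0]]'
python3 -c "
from h import *
go(.59,.0585,.43,88.4)
d=grab('side','side4')"
```

```text
clock: 12.22
position: [0.4834, -0.1954, 0.4319]
ee_rot: [2.252, 2.19, 0.0]
force: [-0.4, -0.1, -3.8]
width: 0.343
gripper_force: 44.9
t 12.225 pos [ 0.4834 -0.1954  0.4319] yaw 88.41 F [-0.4 -0.1 -3.8] w 0.343 tilt [ 0. -0. -1.]
turn units 0.003 then tool units at goal yaw [6.419, 2.487, 0.048]
```

View pics/side4.png

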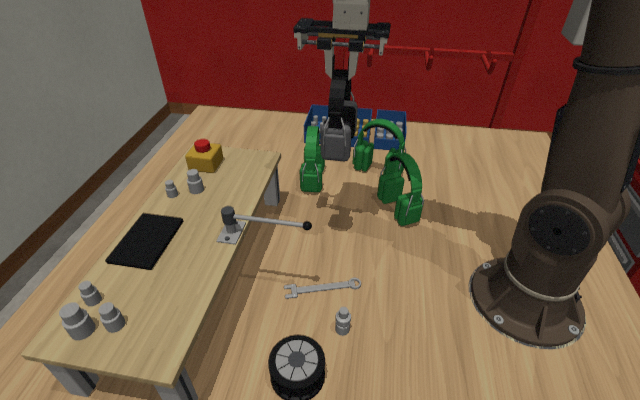

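The ear defenders are held upright at (340,120), free of the bench. Now I move over the rod.

```bash
python3 -m creep '[[0.3,0.12,0,0,0],[0.6,0.23,0,0,0],[0.8,0.31,0,0,0],[0.8,0.31,0,0,0],[0.8,0.31,0,0,0],[0.8,0.31,0,0,0],[0.8,0.31,0,0,0],[0.8,0.31,0,0,0],[0.5,0.2,0,0,0],[0.22,0.08,0,0,0],[0,0,0,0,0],[0,0,0,0,0]]'
python3 - <<'E'
from h import *
go(.59,.0585,.43,88.4)
s=readout.observe()['position']
ims=[]
for n in('scene','side'):
    d=grab(n,n+'5'); P=pts(d); b=d['pixels'].astype(int); ok=d['z_map']>0
    m=ok&(b.max(2)-b.min(2)<25)&(abs(P[...,0]-.59)<.06)&(abs(P[...,1]-.058)<.11)&(P[...,2]>.235)&(P[...,2]<.41)
    q=P[m]; g=q[q[:,2]<.34]; print(n,len(q),q.min(0).round(3),q.max(0).round(3),'rect',cv2.minAreaRect(q[:,:2].astype(np.float32)))
    v,u=np.where(m); ims.append(cv2.resize(d['pixels'][100:300,180:420],(400,333),interpolation=cv2.INTER_CUBIC))
cv2.imwrite('pics/c5.png',np.hstack(ims))
E
```

```text
clock: 13.78
position: [0.59, 0.0574, 0.4319]
ee_rot: [2.253, 2.189, -0.001]
force: [-0.3, -0.2, -3.3]
width: 0.345
gripper_force: 44.9
t 13.775 pos [0.59   0.0574 0.4319] yaw 88.33 F [-0.3 -0.2 -3.3] w 0.345 tilt [-0.    -0.001 -1.   ]
turn units -0.018 then tool units at goal yaw [0.028, -0.001, 0.046]
scene 1125 [ 0.565 -0.026  0.266] [0.628 0.141 0.41 ] rect ((0.5989397764205933, 0.05755079165101051), (0.06334245949983597, 0.16747047007083893), 2.1538569927215576)
side 3615 [ 0.551 -0.026  0.26 ] [0.622 0.141 0.41 ] rect ((0.5864353775978088, 0.057816632091999054), (0.16787314414978027, 0.06647229939699173), 88.16124725341797)
```

View pics/c5.png

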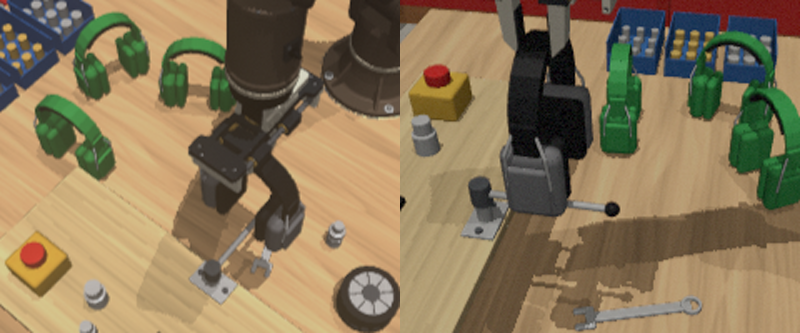

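The ear defenders are centred on y = 0.0575 (rod y = 0.0585) and upright, with the cups on either side of the rod. I lower them.

```bash
python3 -m creep '[[0.03,0,0.3,0,0],[0,0,0.5,0,0],[0,0,0.6,0,0],[0,0,0.6,0,0],[0,0,0.6,0,0],[0,0,0.6,0,0],[0,0,0.6,0,0],[0,0,0.5,0,0],[0,0,0.4,0,0],[0,0,0.2,0,0],[0,0,0,0,0],[0,0,0,0,0]]'
python3 -m creep '[[0,0,0.08,0,0],[0,0,0.05,0,0],[0,0,0.04,0,0],[0,0,0,0,0]]'
python3 -c "
from h import *
go(.59,.0585,.2228,88.4)"
```

```text
clock: 15.38
position: [0.5906, 0.0598, 0.2367]
ee_rot: [2.252, 2.19, 0.002]
force: [-0.8, -0.4, -2.5]
width: 0.344
gripper_force: 44.9
clock: 15.88
position: [0.5901, 0.0596, 0.229]
ee_rot: [-2.252, -2.19, 0.0]
force: [-0.5, -0.4, -2.7]
width: 0.348
gripper_force: 44.9
t 15.875 pos [0.5901 0.0596 0.229 ] yaw 88.4 F [-0.5 -0.4 -2.7] w 0.348 tilt [-0. -0. -1.]
turn units 0.0 then tool units at goal yaw [-0.028, -0.001, 0.154]
```

```bash
for i in 1 2; do python3 -m creep '[[0,0,0.04,0,0],[0,0,0,0,0]]'|egrep 'pos|^force'; done
for i in 1 2 3; do python3 -m creep '[[0,0,0.02,0,0],[0,0,0,0,0]]'|egrep 'pos|^force'; done
```

```text
position: [0.5901, 0.0596, 0.2274]
force: [-0.1, -0.1, -3.5]
position: [0.5901, 0.0596, 0.2258]
force: [-0.3, -0.4, -3.5]
position: [0.5901, 0.0596, 0.225]
force: [-0.8, -0.2, -2.4]
position: [0.5901, 0.0596, 0.2243]
force: [-0.0, -0.9, -4.2]
position: [0.5901, 0.0596, 0.2235]
force: [-0.4, 0.1, -2.8]
```

```bash
for i in 1 2 3; do python3 -m creep '[[0,0,0.02,0,0],[0,0,0,0,0]]'|egrep 'pos|^force'; done
```

```text
position: [0.5902, 0.0596, 0.2227]
force: [0.1, 0.3, -3.3]
position: [0.5902, 0.0597, 0.2223]
force: [-2.0, 0.6, 2.7]
position: [0.5902, 0.0598, 0.2222]
force: [-4.4, -1.5, 8.7]
```

Contact is made: force −3 → +9 N at TCP z 0.222, as predicted. I ease off a hair and release slowly.

```bash
python3 -m creep '[[0,0,-0.015,0,0],[0,0,0,0,0.34],[0,0,0,0,0.38],[0,0,0,0,0.42],[0,0,0,0,0.48],[0,0,0,0,0.56],[0,0,0,0,0.56],[0,0,0,0,0.56]]' 5
python3 -c "
from h import *
go(.59,.0585,.4,88.4)
d=grab('side','side6');cv2.imwrite('pics/c6.png',cv2.resize(d['pixels'][100:320,170:420],(625,550),interpolation=cv2.INTER_CUBIC))"
```

```text
clock: 18.88
position: [0.5902, 0.0596, 0.2217]
ee_rot: [2.252, 2.19, 0.0]
force: [0.0, 0.2, 0.3]
width: 0.556
gripper_force: 0.0
t 18.875 pos [0.5902 0.0596 0.2217] yaw 88.4 F [0.  0.2 0.3] w 0.556 tilt [ 0. -0. -1.]
turn units 0.0 then tool units at goal yaw [-0.028, -0.003, -4.457]
```

View pics/c6.png

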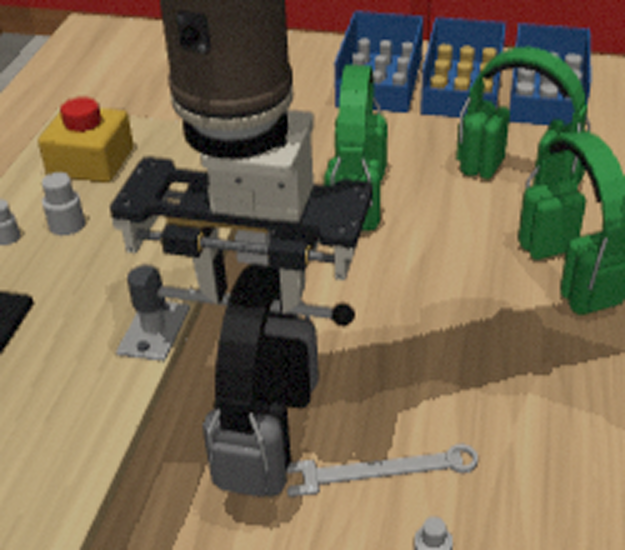

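The band rests on the rod at crop (255,290), with the fingers open on both sides at (210,275) and (292,290) and the wrist force at zero. I retreat straight up and check that it stays still.

```bash
python3 -m creep '[[0,0,-0.1,0,0.56],[0,0,-0.3,0,0.56],[0,0,-0.6,0,0.56],[0,0,-0.8,0,0.56],[0,0,-0.8,0,0.56],[0,0,-0.8,0,0.56],[0,0,-0.6,0,0.56],[0,0,-0.3,0,0.56],[0,0,0,0,0.56],[0,0,0,0,0.56]]'
cat > m.py <<'E'
from h import *
def m(d):
    P=pts(d); b=d['pixels'].astype(int)
    q=P[(d['z_map']>0)&(b.max(2)-b.min(2)<25)&(abs(P[...,0]-.59)<.06)&(abs(P[...,1]-.058)<.11)&(P[...,2]>.03)&(P[...,2]<.26)]
    print(len(q),q.min(0).round(4),q.max(0).round(4),q.mean(0).round(4))
E
python3 -c "
from m import *
m(grab('side','s7'))"
python3 -m creep '[[0,0,0,0,0.56],[0,0,0,0,0.56],[0,0,0,0,0.56],[0,0,0,0,0.56],[0,0,0,0,0.56],[0,0,0,0,0.56],[0,0,0,0,0.56],[0,0,0,0,0.56],[0,0,0,0,0.56],[0,0,0,0,0.56],[0,0,0,0,0.56],[0,0,0,0,0.56]]'
python3 -c "
from m import *
d=grab('side','s8');m(d)
e=grab('scene','s9');cv2.imwrite('pics/c8.png',np.hstack([cv2.resize(i[90:340,170:420],(400,400),interpolation=cv2.INTER_CUBIC) for i in(d['pixels'],e['pixels'])]))
D=cv2.absdiff(d['pixels'],cv2.imread('pics/s7.png'));print('diff',(D.max(2)>30).sum())"
```

```text
clock: 20.18
position: [0.5898, 0.0595, 0.3927]
ee_rot: [-2.252, -2.19, 0.002]
force: [0.2, -0.4, -0.3]
width: 0.562
gripper_force: 0.0
3138 [ 0.5306 -0.021   0.0531] [0.65   0.1433 0.2377] [0.5851 0.0824 0.1525]
clock: 21.72
position: [0.5901, 0.0596, 0.3937]
ee_rot: [2.252, 2.19, -0.0]
force: [-0.8, 0.0, -0.8]
width: 0.563
gripper_force: 0.0
3141 [ 0.5308 -0.0215  0.0536] [0.65   0.1425 0.2393] [0.5851 0.0824 0.1525]
diff 400
```

View pics/c8.png

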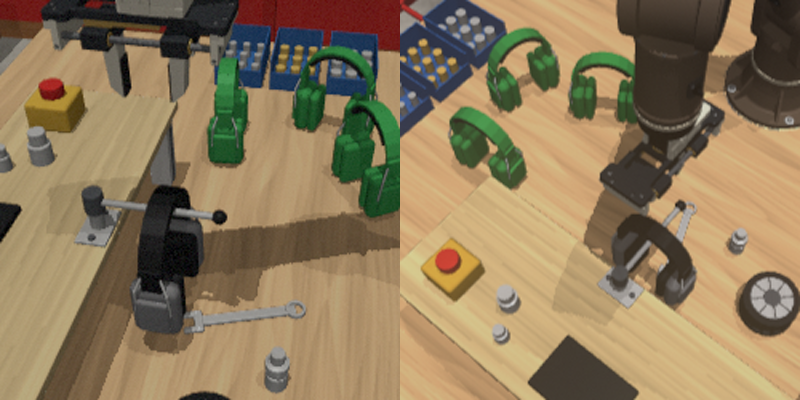

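The ear defenders hang still on the extended rod, at crop (165,250) in the side view and (655,255) in the scene view. There is one cup on each side, the bottom is about 50 mm above the bench, and the bystanders have not moved. I hand in.

```bash
python3 -c "
from cell import sign_off
print(sign_off())"
```

```text
the job is handed in; nothing more can be done
None
```

The hanger arm is out against its stop and the black and grey ear defenders hang still on it by the headband, one cup on each side and about 50 mm above the bench; the job was handed in at about 22 s, and sign-off returned no verdict.

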